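# Cull short clock pillars and crack open the dry box

### The arm

A 6-joint arm with a two-finger parallel gripper is mounted at the origin on the work surface. World frame = base frame: x ahead of the robot, y to its left, z up, the work surface at z = 0. Lengths are in m, angles in rad, forces in N, time in s.
With the tool pointing down it reaches from about 0.325 to 0.85 m from the base axis. Payload 4.4 kg.
Tool frame: the origin (TCP) lies at the very end of the fingers, on their centre line; the grasp point (between the pads) lies tcp_to_grasp behind it (tcp_to_grasp is the distance from the TCP to the grasp point, in m); z points along the fingers, y is the direction in which the jaws open and shut (so a half turn about z gives the same grasp; the last joint's range is limited). The gripper opens to 94 mm and grips with 3 to 60 N. Pads are 16 mm wide; open, the fingers measure 119 mm over their backs; the gripper's body (75 mm by 177 mm) begins 78 mm behind the grasp point.
Start: joints at [-1.458, 0.207, 1.542, -0, 1.393, -0.15], TCP at [0.149, -0.555, 0.205] pointing down, gripper open.
Joint ranges: [-2.73, 2.73], [-0.86, 2.22], [0.23, 2.46], [-1.11, 4.25], [0.08, 2.63], [-2.82, 2.82]. Speed limits (rad/s): [2.79, 2.79, 3.14, 3.14, 3.14, 3.14].

### API

Orientations are given as [roll, pitch, yaw] about the fixed x, y, z axes, in that order (R = Rz(yaw) Ry(pitch) Rx(roll)).
In Python, from bench import * gives the robot as it stands. The module is installed in compiled form; this text tells all that it offers.
- The arm moves only by the tool jog_arm, never from a script. Its argument "moves" is a list of rows, each a list of 3 entries, a list of its own where there are three numbers: the closure in counts, from 0 (fully open) to 255 (shut), then the shift along the tool's x, y, z in cm, then the turn, a rotation vector about the tool's x, y, z in degrees. In form: [[fingers, [x, y, z], [rx, ry, rz]], ...]. A call has 1 to 20 rows; each row shifts and turns the commanded pose from where the row before left it, along the tool's axes as they then stand; what a row does not reach is not made up. A row lasts 1/8 s, in which the tool goes at most 62.5 mm and 10.7 degrees, less where a joint would pass 70% of its speed; a pose out of reach is approached as far as the arm can. A call with a gripper value outside its range is refused whole. The fingers move at their own pace and stop on an object; "newtons" is the grip in N (left out, the last holds). Time passes only in rows, so rows that do not move let the fingers close. It gives the time, the measured TCP pose, the force and the opening at its end, in the units of the state.
- get_obs(): the state, without advancing time (a new reading comes with each control period).
- capture(name): name is "side" or "top"; returns the picture (420x560x3 uint8, red, green, blue); there is no depth.
- calibration(name): a dict with "fx", "fy", "cx", "cy" (pixels), "origin" and "attitude" of the camera in the world. Camera axes: x right, y up, looking along -z (the intrinsics and any distortion apply to the point x, -y, -z); pixel columns grow to the right and rows downward; lengths in m; the calibration is good to about 2 mm. A picture is of the moment at which its call begins. calibration takes no time and is no camera call.
- close_job(): hands the job in, once; it reports no verdict.
Trained networks look in the newest picture that a camera, given by its name, has taken for a name from the list of things; names that differ only in an ending like _2 or _b are one class to them, and where a whole thing is asked for, a point or a joint stands for the part that bears it (a point fixed in the world has none). Each returns a list of dicts, best first, with "conf" (0 to 1); they miss things now and then, are a little off and sometimes report something else, mostly with a low value. They report only what shows in the picture. A call takes as long as a camera call. They do not tell look-alikes from the thing itself.
- look_for(camera, query): "bbox" ([centre column, centre row, width, height] in pixels, round what is visible of it).
- silhouettes(camera, query): "mask" (420x560 bool, what is visible of it) and "bbox" ([centre column, centre row, width, height] in pixels, round what is visible of it).
The state is a dict: "time_s": time; "joint_positions": joint angles; "joint_velocities": joint speeds; "joint_efforts": joint torques, N m; "eef_pos": TCP position; "ee_rot": TCP orientation; "force": force on the tool from outside, world axes, zero at the start; "wrist_torque": the same for the moment, N m; "finger_gap": finger opening in m.
Only numpy, scipy, OpenCV 4.12 (cv2) and the standard library are available. Lean on these libraries where they do the work, as an engineer would, in place of code of your own. Each camera call takes 0.05 s, during which the arm holds its last target. There are 200 camera calls.

### The job

Get this batch of brass clock pillars ready for dry storage: take the two short ones out of the stand and put them in the steel reject tray, leaving the three full-length ones standing where they are. Then pull the dry box's lid free of its sticky seal by its bar handle and hold it just slightly open, with a gap of 2 to 4 cm at the front edge; do not swing it up. Finish while still gripping the handle and holding the lid there, and leave the other things on the bench undisturbed.

Things in the scene. Friction and masses are not known exactly. Their poses are not given: they have to be found in the camera images.
- long_a: Full-length turned brass clock pillar, a 14 mm thick round rod 68 mm long, standing upright in one of the stand's five holes with its lowest 12 mm in the hole (top 56 mm above the stand's top face, 78 mm above the bench); about 88 g. Origin at the centre of its lower end, z along the rod towards the upper end
- short_a: SHORT (reject) turned brass clock pillar, a 14 mm thick round rod 44 mm long, standing upright in one of the stand's five holes with its lowest 12 mm in the hole (top 32 mm above the stand's top face, 54 mm above the bench); about 57 g. Origin at the centre of its lower end, z along the rod towards the upper end
- long_b: Full-length turned brass clock pillar, a 14 mm thick round rod 68 mm long, standing upright in one of the stand's five holes with its lowest 12 mm in the hole (top 56 mm above the stand's top face, 78 mm above the bench); about 88 g. Origin at the centre of its lower end, z along the rod towards the upper end
- short_b: SHORT (reject) turned brass clock pillar, a 14 mm thick round rod 44 mm long, standing upright in one of the stand's five holes with its lowest 12 mm in the hole (top 32 mm above the stand's top face, 54 mm above the bench); about 57 g. Origin at the centre of its lower end, z along the rod towards the upper end
- long_c: Full-length turned brass clock pillar, a 14 mm thick round rod 68 mm long, standing upright in one of the stand's five holes with its lowest 12 mm in the hole (top 56 mm above the stand's top face, 78 mm above the bench); about 88 g. Origin at the centre of its lower end, z along the rod towards the upper end
- stand: beech stand, 50 x 250 mm, 22 mm high, fixed. Origin under its centre. Five holes, 12 mm deep and 1.6 mm wider than the pillars, lie in one row along its y axis, 50 mm apart, the middle one at its centre
- tray: open steel reject tray, 110 (x) by 150 (y) mm outside, walls 4 mm thick and 24 mm high, floor 4 mm thick, fixed. Origin under its centre
- dry_box: aluminium dry-storage box (desiccator), 190 (x) by 220 (y) mm, 90 mm high with a 4 mm black seal on its rim, fixed to the bench. Origin under its centre; the lid's hinge axis runs along its y axis at x = +95 mm, 94 mm above the bench; the handle is near its -x side. The 8 mm thick lid's top lies 102 mm above the bench when shut
- bar (a point): steel bar handle on the lid: round bar 12 mm thick and 110 mm long along its y axis, on a 10 mm post at each end; 36 mm from bar centre down to the lid's top, free to be pinched between the posts. Origin at the centre of the bar: when shut 165 mm from the hinge axis towards the box's -x side and 138 mm above the bench. This frame tilts with the lid
- lid (a joint): opening angle of the lid in rad, 0 shut, growing as the handle side rises; the front edge is 194 mm from the hinge axis, so 0.15 rad is a gap of 29 mm. The seal holds the lid shut: about 10 to 15 N straight up at the bar to break it, peaking within the first 3 mm of rise and falling off by 5 mm to little more than the lid's own weight (about 3.5 N at the bar). The lid does not stay up by itself: let go, it falls shut
- oiler: bystander: red dropper bottle, 30 mm thick, 75 mm tall, upright; origin under its centre
- loupe: bystander: black eye loupe, a cone 36 mm wide and 32 mm tall; origin under its centre
- tweezers: bystander: steel tweezers lying flat, about 122 mm long along its x axis, 11 mm wide, 8 mm high; origin near the middle, on the bench
There are look-alikes about, which are no part of the job. What is shaped like the tray but black or pink is not meant.

How it is judged:
On the way, in this order (a step that is already met when the one before it is completed fails the run):
1. both short pillars lie or stand in the reject tray, let go, the full-length ones still in the stand, and the lid still shut (x of short_a in the frame of tray between -0.053 and 0.053 m and y of short_a in the frame of tray between -0.073 and 0.073 m and z of each of short_a, short_b in the frame of tray below 0.03 m and linear speed of each of short_a, short_b below 0.05 m/s and contact force between the fingers and short_a below 0.1 N and x of short_b in the frame of tray between -0.053 and 0.053 m and y of short_b in the frame of tray between -0.073 and 0.073 m and contact force between the fingers and short_b below 0.1 N and distance of each of long_a, long_b, long_c from where it was at the start of the episode below 0.008 m and angle between each of long_a, long_b, long_c's own z axis and vertical below 0.15 rad and value of joint lid below 0.03 rad), for 0.2 s.
2. the lid is broken free of its seal and held by the bar (value of joint lid above 0.07 rad and contact force between the fingers and lid above 1 N and distance between the grasp point and bar below 0.05 m), for 0.2 s.
At the end, for the whole second after the job is handed in: Short pillars rest released in the tray; long ones stand within 8 mm of their start, upright within 0.15 rad; the lid is held still by the fingers on its bar (over 1 N, grasp point within 50 mm of its centre) at 0.07 to 0.30 rad (front gap 14 to 57 mm); bystanders within 20 mm of their start (all of step 2 and x of short_a in the frame of tray between -0.053 and 0.053 m and y of short_a in the frame of tray between -0.073 and 0.073 m and z of each of short_a, short_b in the frame of tray below 0.03 m and linear speed of each of short_a, short_b below 0.05 m/s and contact force between the fingers and short_a below 0.1 N and x of short_b in the frame of tray between -0.053 and 0.053 m and y of short_b in the frame of tray between -0.073 and 0.073 m and contact force between the fingers and short_b below 0.1 N and distance of each of long_a, long_b, long_c from where it was at the start of the episode below 0.008 m and angle between each of long_a, long_b, long_c's own z axis and vertical below 0.15 rad and value of joint lid below 0.3 rad and velocity of joint lid between -0.05 and 0.05 rad/s and distance of each of oiler, loupe, tweezers from where it was at the start of the episode below 0.02 m); the arm keeps its last pose, push and grip.
It fails at once if the lid is swung up (beyond 0.45 rad, a gap of 85 mm) (value of joint lid above 0.45 rad).
It fails at once if a full-length pillar is taken from the stand (distance of any of long_a, long_b, long_c from where it was at the start of the episode above 0.03 m).
It fails at once if a bystander object is knocked away or over (distance of any of oiler, loupe, tweezers from where it was at the start of the episode above 0.03 m or angle between oiler's own z axis and vertical above 0.5 rad).
It also fails if it takes over 59 s, if anything falls off the work surface, if the arm or the gripper's body presses on something with over 40 N, if the wrist force passes 120 N, or if a joint passes its speed limit or range.

## Working session

There is one attempt and no reset: what is moved stays moved. The work goes in short steps, Python scripts to look and compute and a tool call to move; the robot and the scene stay as the last step left them, time stands still between calls to the robot, and variables do not carry over. Pictures are saved under pics/ and viewed, about 8 in all and at most 12, crops included, and the job is handed in when it is done.

Besides the shell and the picture viewer there is one more tool, called after ">>>" by a JSON object that holds its "fn" and its "kwargs". jog_arm: Moves the arm, as the interface text tells. Its arguments: {"type":"object","properties":{"moves":{"type":"array"},"newtons":{"type":"number"}},"required":["moves"]}

```bash
mkdir -p pics; python3 - <<'E'
from bench import *
import cv2
for n in("top","side"):
    im=capture(n); cv2.imwrite(f"pics/{n}0.png",im[:,:,::-1]); print(calibration(n))
o=get_obs(); print(o)
E
```

```text
{'fx': 379.53470572157295, 'fy': 379.53470572157295, 'cx': 282.7174210566761, 'cy': 206.37994096738913, 'origin': array([0.48255051, 0.06559268, 1.13180568]), 'attitude': array([ 0.0646092 ,  0.01479576, -1.59033733])}
{'fx': 421.9708020809194, 'fy': 421.9708020809194, 'cx': 281.6721739665639, 'cy': 209.9942042159782, 'origin': array([ 0.34496952, -0.62446734,  0.76581389]), 'attitude': array([ 0.8463409 , -0.01293918, -0.23958957])}
{'time_s': 0.1, 'joint_positions': array([-1.45848441e+00,  2.07292336e-01,  1.54278264e+00, -3.13152116e-05,
        1.39349715e+00, -1.50522124e-01]), 'joint_velocities': array([-0.00087335, -0.00153777, -0.00493459, -0.00022217,  0.00178795,
       -0.0004959 ]), 'joint_efforts': array([-1.01971320e-03, -3.71864605e+01, -2.82295114e+01,  7.00322678e-02,
        3.10757523e-02, -4.38554434e-05]), 'eef_pos': array([ 0.14928093, -0.55454315,  0.20444452]), 'ee_rot': array([-3.13963094e+00, -2.66366070e-04,  2.62839330e-01]), 'force': array([ 0.64189524, -0.66079731,  1.07741962]), 'wrist_torque': array([ 0.02619273, -0.02558699, -0.03032957]), 'finger_gap': 0.0939864679609243}
```

View pics/top0.png

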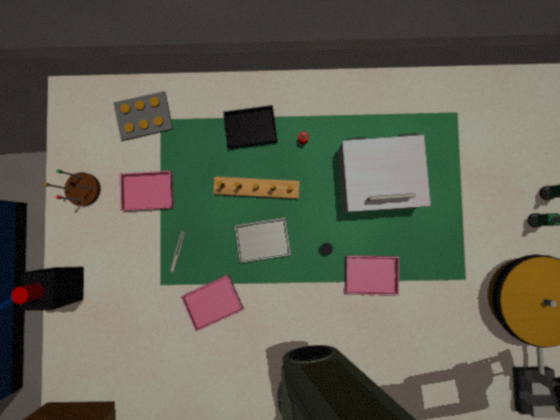

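View pics/side0.png

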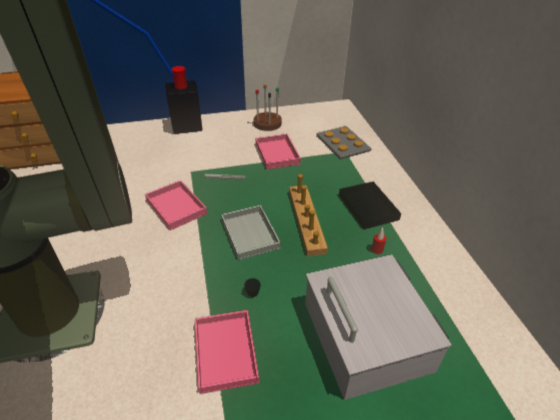

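The top view shows the steel (grey) tray at about (262,240). The black (250,127) and pink (147,191), (213,302) and (372,275) trays are look-alikes. The stand is at (256,188), the box at (385,175), and the bar at about (390,197). Next is an enlarged crop to confirm the short pillars and the tray, plus the positions.

```bash
cat > h.py <<'E'
from bench import *
import cv2, numpy as np
from scipy.spatial.transform import Rotation as R
def w(n,u,v,z):
    c=calibration(n); d=R.from_euler('xyz',c['attitude']).apply([(u-c['cx'])/c['fx'],-(v-c['cy'])/c['fy'],-1]); o=c['origin']
    return o+d*(z-o[2])/d[2]
def p(n,P):
    c=calibration(n); q=R.from_euler('xyz',c['attitude']).inv().apply(np.atleast_2d(P)-c['origin'])
    return np.c_[c['cx']-c['fx']*q[:,0]/q[:,2], c['cy']+c['fy']*q[:,1]/q[:,2]]
E
python3 - <<'E'
from h import *
a=cv2.imread("pics/side0.png")[165:265,210:350]; b=cv2.imread("pics/top0.png")[170:270,205:305]
cv2.imwrite("pics/crop.png",np.hstack([cv2.resize(a,(0,0),fx=4.5,fy=4.5,interpolation=2)[:450],cv2.resize(b,(0,0),fx=1,fy=4.5)[:, :1]*0]))
cv2.imwrite("pics/crop2.png",cv2.resize(cv2.imread("pics/top0.png")[130:270,205:440],(0,0),fx=3.4,fy=3.4,interpolation=2))
capture("top");capture("side")
for n in("top","side"):
  for q,z in (("stand",.022),("tray",.024),("short_a",.054),("long_a",.078),("bar",.102),("dry_box",.1),("loupe",.03),("oiler",.07)):
    for r in silhouettes(n,q)[:6]:
      if r['conf']<.3: continue
      m=r['mask'].astype(np.uint8); ct=max(cv2.findContours(m,0,2)[0],key=cv2.contourArea)
      W=np.array([w(n,u,v,z)[:2] for u,v in ct[:,0]],np.float32)*1000
      rc=cv2.minAreaRect(W)
      print(n,q,round(r['conf'],2),np.round(r['bbox']),[np.round(x) for x in rc])
E
```

```text
top stand 0.72 [255. 187.  89.  24.] [array([611., 159.]), array([250.,  54.]), np.float64(86.0)]
top stand 0.32 [384. 172.  87.  79.] [array([ 647., -223.]), array([212., 242.]), np.float64(3.0)]
top tray 0.84 [250. 128.  58.  48.] [array([793., 174.]), array([116., 150.]), np.float64(6.0)]
top tray 0.76 [149. 190.  57.  42.] [array([610., 482.]), array([114., 157.]), np.float64(0.0)]
top tray 0.74 [372. 277.  53.  40.] [array([ 350., -171.]), array([152., 114.]), np.float64(88.0)]
top tray 0.7 [213. 302.  62.  58.] [array([281., 291.]), array([114., 161.]), np.float64(24.0)]
top tray 0.59 [262. 243.  55.  44.] [array([458., 143.]), array([110., 150.]), np.float64(8.0)]
top short_a 0.35 [326. 249.  10.   9.] [array([431., -41.]), array([31., 31.]), np.float64(89.0)]
top bar 0.68 [386. 174.  87.  75.] [array([ 635., -203.]), array([198., 227.]), np.float64(2.0)]
top dry_box 0.76 [384. 172.  93.  80.] [array([ 637., -196.]), array([205., 237.]), np.float64(3.0)]
top loupe 0.73 [257. 186.  86.  22.] [array([612., 160.]), array([250.,  57.]), np.float64(86.0)]
top loupe 0.41 [325. 249. 
[... 643 characters left out ...]
float64(3.0)]
side short_a 0.61 [306. 211.   9.  15.] [array([606., 139.]), array([43., 11.]), np.float64(69.0)]
side long_a 0.65 [301. 183.   4.  23.] [array([611., 226.]), array([74., 11.]), np.float64(72.0)]
side long_a 0.6 [301. 194.   1.  18.] [array([606., 177.]), array([65., 10.]), np.float64(74.0)]
side bar 0.66 [377. 314. 146. 120.] [array([ 634., -204.]), array([196., 226.]), np.float64(3.0)]
side dry_box 0.92 [379. 327. 143. 145.] [array([ 626., -220.]), array([227., 264.]), np.float64(3.0)]
side loupe 0.48 [302. 195.   5.  18.] [array([624., 229.]), array([70., 10.]), np.float64(71.0)]
side oiler 0.5 [379. 242.  11.  21.] [array([734., -17.]), array([81., 28.]), np.float64(59.0)]
```

View pics/crop.png

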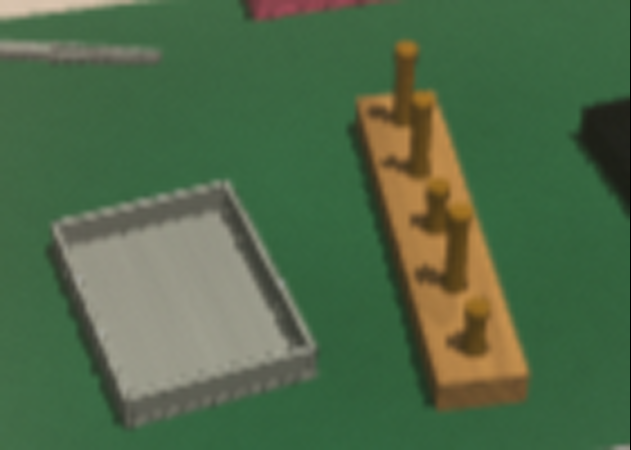

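View pics/crop2.png

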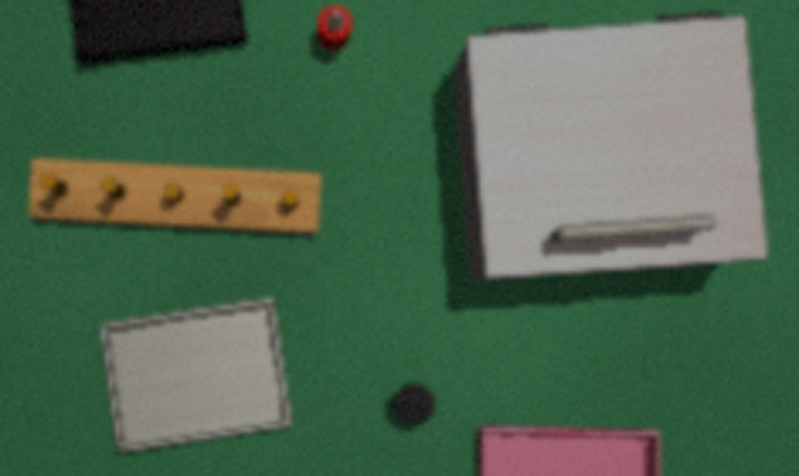

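Crops: the side view shows long pillars at holes 1, 2 and 4 counting from the far (+y) end. The short ones are at the centre hole (side px ~307,206; top px ~256,186) and the nearest, -y end hole (side ~316,233; top ~290,188). The grey steel tray is at top (262,240), with interior brushed metal and not black or pink, so it is the one meant. Now the exact geometry.

```bash
python3 - <<'E'
from h import *
for n,l in (("top",[(256.2,185.9),(290,188.2)]),("side",[(307.3,206.1),(316.2,232.8)])):
    for u,v in l: print(n,np.round(w(n,u,v,.054)*1000,1))
# long tops
for n,l in (("top",[(205+56/3.4,130+182/3.4),(205+112/3.4,130+185/3.4),(205+231/3.4,130+191/3.4)]),("side",[(210+406/4.5,165+48/4.5),(210+423/4.5,165+100/4.5),(210+459/4.5,165+212/4.5)])):
    for u,v in l: print(n,'long',np.round(w(n,u,v,.078)*1000,1))
# stand by hue (top)
im=cv2.imread("pics/top0.png"); hsv=cv2.cvtColor(im,cv2.COLOR_BGR2HSV)
m=cv2.inRange(hsv,(8,80,60),(25,255,255)); m[:, :205]=0;m[:,310:]=0;m[:170]=0;m[210:]=0
ct=max(cv2.findContours(m,0,2)[0],key=cv2.contourArea)[:,0]
rc=cv2.minAreaRect(np.array([w("top",u,v,.022)[:2] for u,v in ct],np.float32)*1000);print('stand',rc)
# bar ends: top crop2 (560,235),(713,221); 
for u,v in ((205+560/3.4,130+236/3.4),(205+713/3.4,130+221/3.4)): print('bar top',w("top",u,v,.14)*1000)
for u,v in ((331,286),(352,329)): print('bar side',w("side",u,v,.142)*1000)
for n,c in (("top",[(470,38),(744,16),(767,258),(485,277)]),):
    print('lid',[np.round(w(n,205+u/3.4,130+v/3.4,.102)[:2]*1000) for u,v in c])
print('tray',[np.round(w("top",205+u/3.4,130+v/3.4,.024)[:2]*1000) for u,v in [(102,325),(273,300),(291,426),(119,451)]])
print('tray side',[np.round(w("side",210+u/4.5,165+v/4.5,.024)[:2]*1000) for u,v in [(55,225),(230,182),(316,350),(127,402)]])
E
```

```text
top [612.8 154.8  54. ]
top [604.1  58.4  54. ]
side [612.7 154.7  54. ]
side [606.1  55.9  54. ]
top long [618.7 250.1  78. ]
top long [615.2 203.9  78. ]
top long [608.1 106.1  78. ]
side long [620.4 253.7  78. ]
side long [616.5 203.   78. ]
side long [608.6 104.3  78. ]
stand ((612.4266967773438, 158.82901000976562), (249.88424682617188, 52.55808639526367), 85.73371887207031)
bar top [ 560.58507635 -148.63953048  140.        ]
bar top [ 569.70240394 -266.10054903  140.        ]
bar side [ 558.87189392 -168.91374857  142.        ]
bar side [ 564.11775973 -264.0219227   142.        ]
lid [array([725., -90.]), array([ 738., -311.]), array([ 543., -320.]), array([532., -96.])]
tray [array([501., 221.]), array([520.,  74.]), array([412.,  61.]), array([393., 208.])]
tray side [array([397., 203.]), array([504., 218.]), array([521.,  71.]), array([415.,  57.])]
```

```bash
python3 -c "
import bench; print([n for n in dir(bench) if n[0]!='_']); print(getattr(bench,'tcp_to_grasp',None))"
```

```text
['PlanningError', 'calibration', 'capture', 'close_job', 'get_obs', 'look_for', 'silhouettes', 'tcp_to_grasp']
0.0188
```

>>> {"fn": "jog_arm", "kwargs": {"moves": [[0,[0,0,0],[0,0,-8.85]],[0,[0,0,0],[0,0,-8.85]],[0,[0,0,0],[0,0,-8.85]],[0,[0,0,0],[0,0,-8.85]],[0,[0,0,0],[0,0,-8.85]],[0,[0,0,0],[0,0,-8.85]],[0,[0,0,0],[0,0,-8.85]],[0,[0,0,0],[0,0,-8.85]],[0,[4.4,2.4,0],[0,0,0]],[0,[4.4,2.4,0],[0,0,0]],[0,[4.4,2.4,0],[0,0,0]],[0,[4.4,2.4,0],[0,0,0]],[0,[4.4,2.4,0],[0,0,0]],[0,[4.4,2.4,0],[0,0,0]],[0,[4.4,2.4,0],[0,0,0]],[0,[4.4,2.4,0],[0,0,0]],[0,[4.4,2.4,0],[0,0,0]],[0,[4.4,2.4,0],[0,0,0]]], "newtons": 20}}

```text
time_s: 3.25
eef_pos: [0.4214, -0.1324, 0.2058]
ee_rot: [3.141, 0.001, 1.498]
force: [0.5, 0.0, -0.3]
finger_gap: 0.0942
```

>>> {"fn": "jog_arm", "kwargs": {"moves": [[110,[3.75,2.12,0],[0,0,0]],[110,[3.75,2.12,0],[0,0,0]],[110,[3.75,2.12,0],[0,0,0]],[110,[3.75,2.12,0],[0,0,0]],[110,[3.75,2.12,0],[0,0,0]],[110,[3.75,2.12,0],[0,0,0]],[110,[3.75,2.12,0],[0,0,0]],[110,[3.75,2.12,0],[0,0,0]],[110,[0,0,3.5],[0,0,0]],[110,[0,0,3.5],[0,0,0]],[110,[0,0,1],[0,0,0]],[110,[0,0,0],[0,0,0]]]}}

```text
time_s: 4.75
eef_pos: [0.6111, 0.1531, 0.1251]
ee_rot: [-3.141, 0.0, 1.498]
force: [0.2, 0.3, 0.1]
finger_gap: 0.0539
```

```bash
python3 - <<'E'
from h import *
im=capture("side"); cv2.imwrite("pics/s1.png",cv2.resize(im[120:280,200:400,::-1],(0,0),fx=3.5,fy=3.5,interpolation=2)); o=get_obs(); print(o['eef_pos'],o['ee_rot'],o['finger_gap'])
E
```

```text
[0.61204955 0.15317725 0.12645619] [ 3.14020116e+00 -3.21887710e-04  1.49823910e+00] 0.053431510576045005
```

View pics/s1.png

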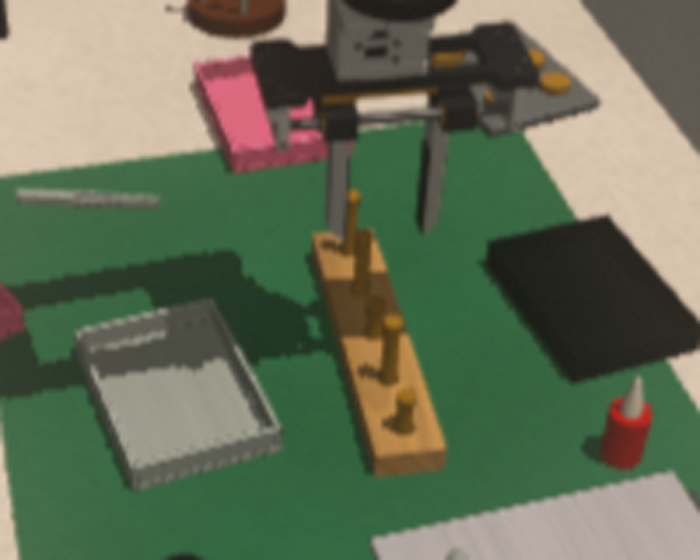

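The picture shows the open fingers (~crop (338,215) and (432,215)) hanging above the row, with all five pillars untouched. I'll correct 1.5 mm and descend on short_a.

>>> {"fn": "jog_arm", "kwargs": {"moves": [[110,[0.15,0.1,3],[0,0,0]],[110,[0,0,3],[0,0,0]],[110,[0,0,2.5],[0,0,0]],[110,[0,0,1.5],[0,0,0]],[110,[0,0,0],[0,0,0]],[255,[0,0,0],[0,0,0]],[255,[0,0,0],[0,0,0]],[255,[0,0,0],[0,0,0]],[255,[0,0,0],[0,0,0]],[255,[0,0,0],[0,0,0]],[255,[0,0,0],[0,0,0]]]}}

```text
time_s: 6.18
eef_pos: [0.6126, 0.1547, 0.0257]
ee_rot: [3.141, -0.0, 1.499]
force: [-0.0, 0.0, 2.0]
finger_gap: 0.0135
```

>>> {"fn": "jog_arm", "kwargs": {"moves": [[255,[0,0,-1],[0,0,0]],[255,[0,0,-2],[0,0,0]],[255,[0,0,-3],[0,0,0]],[255,[0,0,-2],[0,0,0]],[255,[0,-3,0],[0,0,0]],[255,[0,-4,0],[0,0,0]],[255,[-0.1,-4,0],[0,0,0]],[255,[0,-3,0],[0,0,0]],[255,[0,-2,0],[0,0,0]],[255,[0,0,0],[0,0,0]],[255,[0,0,2.5],[0,0,0]],[255,[0,0,2.5],[0,0,0]],[255,[0,0,2],[0,0,0]],[255,[0,0,1],[0,0,0]],[255,[0,0,0.5],[0,0,0]],[255,[0,0,0],[0,0,0]]]}}

```text
time_s: 8.18
eef_pos: [0.4534, 0.1652, 0.0207]
ee_rot: [3.141, -0.0, 1.498]
force: [-0.7, 0.2, -0.4]
finger_gap: 0.0134
```

>>> {"fn": "jog_arm", "kwargs": {"moves": [[255,[0,0,0.1],[0,0,0]],[255,[0,0,0],[0,0,0]],[190,[0,0,0],[0,0,0]],[170,[0,0,0],[0,0,0]],[150,[0,0,0],[0,0,0]],[150,[0,0,0],[0,0,0]],[150,[0,0,0],[0,0,0]],[150,[0,0,-2.5],[0,0,0]],[150,[0,0,-4],[0,0,0]],[150,[0,0,-4],[0,0,0]],[150,[0,0,0],[0,0,0]]]}}

```text
time_s: 9.55
eef_pos: [0.456, 0.1658, 0.1281]
ee_rot: [3.133, -0.002, 1.499]
force: [-0.2, -0.2, -0.4]
finger_gap: 0.0387
```

```bash
python3 - <<'E'
from h import *
im=capture("side"); cv2.imwrite("pics/s2.png",cv2.resize(im[150:280,200:360,::-1],(0,0),fx=4,fy=4,interpolation=2)); o=get_obs(); print(o['eef_pos'],o['ee_rot'],o['finger_gap'])
E
```

```text
[0.45408772 0.16542574 0.12592446] [ 3.13794696e+00 -8.64243151e-04  1.49855071e+00] 0.03841990301053756
```

View pics/s2.png

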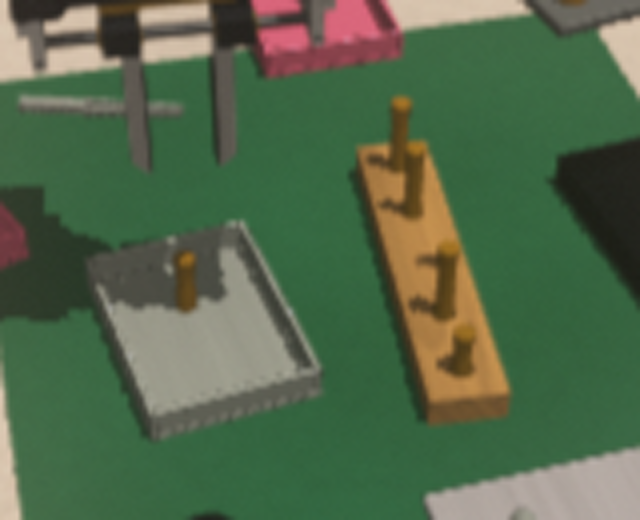

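Short_a stands in the steel tray (crop (186,280)); the three long ones and short_b (462,350) are in place. Now short_b.

>>> {"fn": "jog_arm", "kwargs": {"moves": [[110,[-1.95,3.18,0],[0,0,0]],[110,[-1.95,3.18,0],[0,0,0]],[110,[-1.95,3.18,0],[0,0,0]],[110,[-1.95,3.18,0],[0,0,0]],[110,[-1.95,3.18,0],[0,0,0]],[110,[0,0,0],[0,0,0]],[110,[0,0,0],[0,0,0]]]}}

```text
time_s: 10.48
eef_pos: [0.6025, 0.0569, 0.1224]
ee_rot: [-3.137, -0.0, 1.498]
force: [0.5, -0.1, 0.3]
finger_gap: 0.0534
```

>>> {"fn": "jog_arm", "kwargs": {"moves": [[110,[0,0.1,3],[0,0,0]],[110,[0,0,2],[0,0,0]],[110,[0,0,0],[0,0,0]],[110,[0,0,0],[0,0,0]]]}}

```text
time_s: 10.98
eef_pos: [0.6055, 0.0567, 0.0749]
ee_rot: [3.141, -0.0, 1.499]
force: [-0.4, -0.5, 1.6]
finger_gap: 0.0533
```

>>> {"fn": "jog_arm", "kwargs": {"moves": [[110,[0,0,2],[0,0,0]],[110,[0,0,2],[0,0,0]],[110,[0,0,0.9],[0,0,0]],[110,[0,0,0],[0,0,0]],[255,[0,0,0],[0,0,0]],[255,[0,0,0],[0,0,0]],[255,[0,0,0],[0,0,0]],[255,[0,0,0],[0,0,0]],[255,[0,0,0],[0,0,0]],[255,[0,0,0],[0,0,0]]]}}

```text
time_s: 12.22
eef_pos: [0.6055, 0.0564, 0.0257]
ee_rot: [3.141, -0.0, 1.498]
force: [-0.5, 0.3, 1.5]
finger_gap: 0.0135
```

>>> {"fn": "jog_arm", "kwargs": {"moves": [[255,[0,0,-1],[0,0,0]],[255,[0,0,-2],[0,0,0]],[255,[0,0,-3],[0,0,0]],[255,[0,0,-2],[0,0,0]],[255,[0,-3,0],[0,0,0]],[255,[1,-4,0],[0,0,0]],[255,[1.6,-4,0],[0,0,0]],[255,[1.5,-2.9,0],[0,0,0]],[255,[0.5,-1,0],[0,0,0]],[255,[0,0,0],[0,0,0]],[255,[0,0,2.5],[0,0,0]],[255,[0,0,2.5],[0,0,0]],[255,[0,0,2],[0,0,0]],[255,[0,0,1],[0,0,0]],[255,[0,0,0.6],[0,0,0]],[255,[0,0,0],[0,0,0]],[255,[0,0,0],[0,0,0]]]}}

```text
time_s: 14.35
eef_pos: [0.4609, 0.113, 0.02]
ee_rot: [3.14, -0.0, 1.498]
force: [0.5, -0.4, -0.6]
finger_gap: 0.0136
```

>>> {"fn": "jog_arm", "kwargs": {"moves": [[190,[0,0,0],[0,0,0]],[170,[0,0,0],[0,0,0]],[150,[0,0,0],[0,0,0]],[150,[0,0,0],[0,0,0]],[150,[0,0,0],[0,0,0]],[150,[0,0,-2.5],[0,0,0]],[150,[0,0,-4],[0,0,0]],[150,[0,0,-5],[0,0,0]],[150,[0,0,-5],[0,0,0]],[150,[0,0,-2],[0,0,0]],[150,[0,0,0],[0,0,0]],[150,[0,0,0],[0,0,0]]]}}

```text
time_s: 15.85
eef_pos: [0.459, 0.113, 0.203]
ee_rot: [-3.139, 0.0, 1.498]
force: [-0.1, -0.4, -0.2]
finger_gap: 0.0384
```

```bash
python3 - <<'E'
from h import *
im=capture("side"); cv2.imwrite("pics/s3.png",cv2.resize(im[150:410,200:460,::-1],(0,0),fx=2.3,fy=2.3,interpolation=2)); o=get_obs(); print(o['eef_pos'],o['ee_rot'],o['finger_gap'])
E
```

```text
[0.45877938 0.11294566 0.20261242] [-3.13819278e+00  4.59372544e-04  1.49850905e+00] 0.03870094185998798
```

View pics/s3.png

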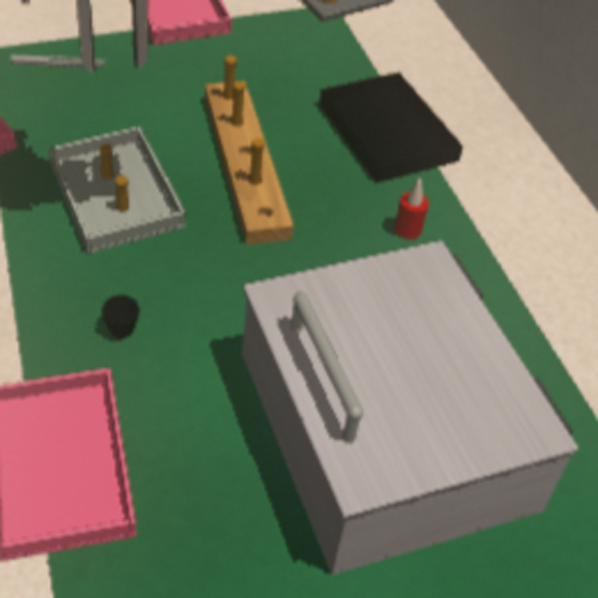

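Both short pillars stand in the steel tray (crop (107,160), (122,193)), and the long ones are in holes 1, 2 and 4. The hole of short_b is empty and the bystanders are unmoved. Next, go above the bar.

>>> {"fn": "jog_arm", "kwargs": {"moves": [[110,[0,0,0],[0,0,-7.2]],[110,[-4.65,1.29,0],[0,0,0]],[110,[-4.65,1.29,0],[0,0,0]],[110,[-4.65,1.29,0],[0,0,0]],[110,[-4.65,1.29,0],[0,0,0]],[110,[-4.65,1.29,0],[0,0,0]],[110,[-4.65,1.29,0],[0,0,0]],[110,[-4.65,1.29,0],[0,0,0]],[110,[0,0,0],[0,0,0]],[110,[0,0,2.5],[0,0,0]],[110,[0,0,0],[0,0,0]],[110,[0,0,0],[0,0,0]],[110,[0,0,0],[0,0,0]]]}}

```text
time_s: 17.52
eef_pos: [0.5681, -0.2069, 0.1804]
ee_rot: [3.14, 0.001, 1.625]
force: [0.3, 0.4, 0.2]
finger_gap: 0.0537
```

```bash
python3 - <<'E'
from h import *
im=capture("side"); cv2.imwrite("pics/s4.png",cv2.resize(im[180:410,200:480,::-1],(0,0),fx=2.5,fy=2.5,interpolation=2)); o=get_obs(); print(o['eef_pos'],o['ee_rot'],o['finger_gap'],o['force'])
E
```

```text
[ 0.56814928 -0.20702769  0.18055455] [3.14005567e+00 8.66010622e-04 1.62474670e+00] 0.05327901249183203 [-0.34358547 -0.21581067  0.37018041]
```

View pics/s4.png

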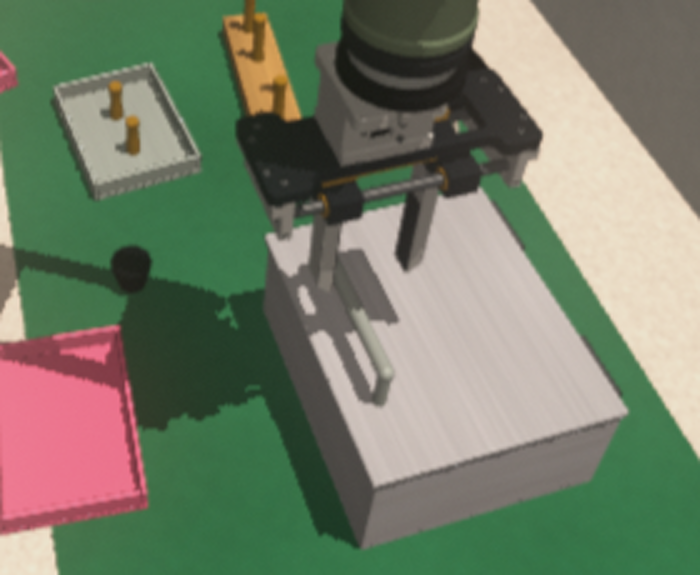

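The fingertips (crop (325,285), (408,265)) straddle the bar above its middle. Descending and gripping.

>>> {"fn": "jog_arm", "kwargs": {"moves": [[110,[0,-0.2,2],[0,0,0]],[110,[0,0,2],[0,0,0]],[110,[0,0,1.5],[0,0,0]],[110,[0,0,0.6],[0,0,0]],[110,[0,0,0],[0,0,0]],[200,[0,0,0],[0,0,0]],[255,[0,0,0],[0,0,0]],[255,[0,0,0],[0,0,0]],[255,[0,0,0],[0,0,0]],[255,[0,0,0],[0,0,0]],[255,[0,0,0],[0,0,0]],[255,[0,0,0],[0,0,0]]], "newtons": 45}}

```text
time_s: 19.08
eef_pos: [0.5665, -0.2073, 0.1186]
ee_rot: [3.14, 0.0, 1.624]
force: [4.4, 0.2, -1.7]
finger_gap: 0.0105
```

>>> {"fn": "jog_arm", "kwargs": {"moves": [[255,[0,0.03,-0.2],[0.7,0,0]],[255,[0,0.03,-0.2],[0.7,0,0]],[255,[0,0.03,-0.2],[0.7,0,0]],[255,[0,0.03,-0.2],[0.7,0,0]],[255,[0,0.03,-0.2],[0.7,0,0]],[255,[0,0.03,-0.2],[0.7,0,0]],[255,[0,0,0],[0,0,0]]]}}

```text
time_s: 19.95
eef_pos: [0.5683, -0.2072, 0.1297]
ee_rot: [-3.069, -0.0, 1.624]
force: [6.2, -0.8, -5.1]
finger_gap: 0.0108
```

>>> {"fn": "jog_arm", "kwargs": {"moves": [[255,[0,0.03,-0.22],[0.76,0,0]],[255,[0,0.03,-0.22],[0.76,0,0]],[255,[0,0.03,-0.22],[0.76,0,0]],[255,[0,0.03,-0.22],[0.76,0,0]],[255,[0,0.03,-0.22],[0.76,0,0]],[255,[0,0.03,-0.22],[0.76,0,0]],[255,[0,0,0],[0,0,0]],[255,[0,0,0],[0,0,0]],[255,[0,0,0],[0,0,0]],[255,[0,0,0],[0,0,0]],[255,[0,0,0],[0,0,0]],[255,[0,0,0],[0,0,0]]]}}

```text
time_s: 21.45
eef_pos: [0.5716, -0.2071, 0.1425]
ee_rot: [-2.991, 0.0, 1.624]
force: [6.9, 0.2, -6.7]
finger_gap: 0.011
```

```bash
python3 - <<'E'
from h import *
im=capture("side"); cv2.imwrite("pics/s5.png",cv2.resize(im[150:410,200:480,::-1],(0,0),fx=2.2,fy=2.2,interpolation=2)); o=get_obs(); print(o['eef_pos'],o['ee_rot'],o['finger_gap'],o['force'],abs(o['joint_velocities']).max())
E
```

```text
[ 0.5716316  -0.2070775   0.14254493] [-2.99055543e+00  1.68420545e-04  1.62426120e+00] 0.0107782942577475 [ 6.52948897 -0.56156025 -6.22832396] 0.0016711700238611026
```

View pics/s5.png

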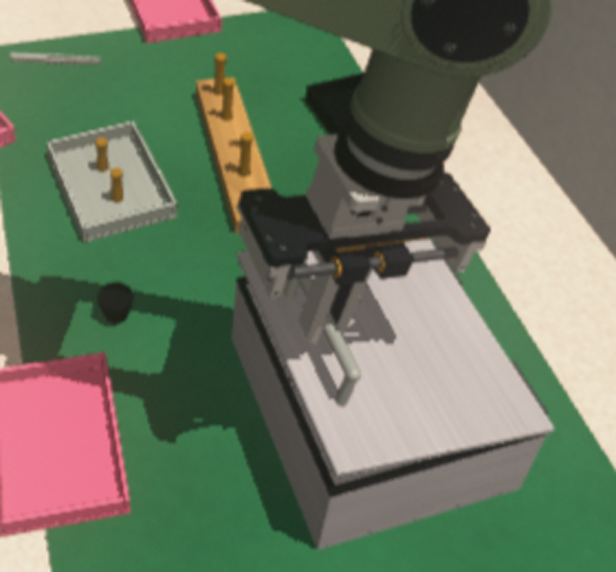

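The lid is open a little (dark slit at the front edge from crop (240,290) to (330,480)), with the bar still gripped. The arm is still, and the TCP rise of 24 mm gives about 0.148 rad, or a gap of about 28 mm. Both shorts are in the tray and three longs in the stand.

```bash
python3 -c "
from bench import *
print(close_job())"
```

```text
the job is handed in; nothing more can be done
None
```

I moved both short pillars, from the middle hole and the -y end hole, into the steel tray, and they stand there released. Then I pulled the lid free of its seal by the bar and handed the job in while still gripping it.

**Last checks:**
- **Lid:** it is held about 0.148 rad open, a front gap of about 28 mm. That is worked out from a 24 mm rise of the gripper, not measured at the front edge. The arm was still, and the finger gap was 10.8 mm on the 12 mm bar at a 45 N grip setting. About 6 N each of sideways and downward load was left at the wrist.
- **Pillars and bystanders:** in the last picture the three long pillars stand in their holes, and the loupe and tweezers look undisturbed. I judged this by eye.
- **Not confirmed:** the gripper hid the oiler in the last picture. It was in place in the picture taken just before I moved to the bar, and the planned path stayed clear of it.

The job took about 21.5 s of the 59 s allowed, and no check failed or disagreed.

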